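Press a tile sample in the pedal press

TASK

Take the bonding sample that has the single square tile on it and set it down gently, tile up, in the middle of the press's small steel stage plate: between the two side stops with an even gap to each, its long side parallel to them and its ends flush with the plate's front and back edges. Let go of it, then push the press's sprung pedal down to its stop with the gripper, keep it there for about two seconds so the swinging arm's pad presses the tile, and let the pedal come all the way up again. The sample must stay centred on the stage; leave the other two samples where they are.

Things in the scene. Friction and masses are not known exactly. Their poses are not given: they have to be found in the camera images.
- sample_square: loose sample: a flat grey board 60 (x) x 44 (y) x 14 mm with one square terracotta tile 34 x 34 x 8 mm in the centre glued on top, 22 mm high in all, about 80 g. Origin at the centre of the underside, x along the long side, z up. The three samples lie apart on the felt, boards and clay alike, any one in any place. This is the one to press
- sample_strips: loose sample: a flat grey board 60 (x) x 44 (y) x 14 mm with two parallel terracotta strips 50 x 10 x 8 mm glued on top, 22 mm high in all, about 80 g. Origin at the centre of the underside, x along the long side, z up. The three samples lie apart on the felt, boards and clay alike, any one in any place. Leave it alone
- sample_triangle: loose sample: a flat grey board 60 (x) x 44 (y) x 14 mm with one triangular terracotta tile (sides about 36 mm, 8 mm thick) glued on top, 22 mm high in all, about 80 g. Origin at the centre of the underside, x along the long side, z up. The three samples lie apart on the felt, boards and clay alike, any one in any place. Leave it alone
- press: the fixed bench press: green base plate 340 x 285 x 12 mm on the table. Origin on the table under the stage's centre; x from the operator's side to the back, y to the left, z up. The press arm's pivot is 170 mm behind the origin, 65 mm up; at rest the arm stands nearly upright, 245 mm high; as the pedal goes down it swings forward over the stage, within 15 mm of the line y = 0
- stage_mid (a point): centre of the stage plate's top face, 30 mm above the table, axes as the press's. The plate is bare steel, 60 mm along x, 100 mm along y. Two dark stops on it, 44 mm long in x and 8 mm high, have their inner faces at y = +-27 mm (54 mm apart). Front and back of the stage are open
- pedal_plate: the pedal: a steel plate 140 x 70 x 8 mm with a ribbed black rubber tread, to the right of the stage (centre line at y = -160 mm of the press). Origin on the hinge line at its back end, 34 mm above the table, 30 mm behind the stage centre; it runs 140 mm along its own -x, towards the operator, its z normal to the tread. At rest its front end is lifted 0.545 rad, 110 mm above the table
- pedal_tread (a point): the point to press: on top of the rubber tread, mid width, 110 mm from the hinge line and 30 mm from the plate's front end. About 97 mm above the table at rest, about 46 mm with the pedal fully down. Moves with the pedal; axes as the pedal plate's
- pedal (a joint): pedal angle in rad: 0 at rest (front end up), 0.5 fully down on its stop. A spring brings it back up. About 12 N at the tread, pushing straight down, holds it on its stop
- pad: the round black rubber pad, 26 mm across, at the end of the press arm; driven by the pedal through a linkage (the arm turns 2.5 times the pedal's angle); with the pedal fully down it presses, sprung, on the middle of the sample's tile. Origin at the centre of its pressing face
Mind the look-alikes: they are no part of the job. What is shaped like the sample_square but blue or green is not meant.

How it is judged:
By the outcome, as a careful person would: the job done as asked, in the order asked, and still so for the second after the job is handed in, with the robot touching nothing.
It also fails if it takes over 53 s, if anything falls off the work surface, if the arm or the gripper's body presses on something with over 40 N, if the wrist force passes 120 N, or if a joint passes its speed limit or range.

ROBOT

A 7-joint arm with a two-finger parallel gripper is mounted at the origin on the work surface. World frame = base frame: x ahead of the robot, y to its left, z up, the work surface at z = 0. Lengths are in mm, angles in rad, forces in N, time in s.
With the tool pointing down it reaches from about 400 to 875 mm from the base axis. Payload 4.4 kg.
Tool frame: the origin (TCP) lies on the centre line of the jaws, within the pads' length; the fingertips stand 19 mm ahead of it and the grasp point (between the pads) is the TCP (manip.tip_reach is the distance from the TCP to the fingertips, in mm); z points along the fingers, y is the direction in which the jaws open and shut (so a half turn about z gives the same grasp; the last joint's range is limited). The gripper opens to 85 mm and grips with 20 to 120 N. Pads are 22 mm wide; open, the fingers measure 114 mm over their backs; the gripper's body (76 mm by 85 mm) begins 54 mm behind the grasp point. The pads swing forward as they close: fully open they stand 13 mm farther back than shut.
Start: joints at [1.273, 0.628, 0.038, 1.517, -0.027, 0.996, -0.02], TCP at [149.351, -632.623, 250.313] pointing down, gripper open.
Joint ranges: [-3.06, 3.06], [-0.37, 2.12], [-1.25, 1.32], [0.18, 2.47], [-1.1, 4.24], [0.23, 1.98], [-2.94, 2.94]. Speed limits (rad/s): [2.57, 2.57, 3.14, 3.14, 3.14, 3.14, 3.14].

INTERFACE

Orientations are given as [roll, pitch, yaw] about the fixed x, y, z axes, in that order (R = Rz(yaw) Ry(pitch) Rx(roll)).
In Python, from plant import manip, get_image, camera_params gives the robot as it stands.
- The arm moves only by the tool drive_tool, never from a script. Its argument "plan" is a list of rows, each a list of 6 numbers: the shift along the tool's x, y, z each as a share of 0.5 m, from -1 to 1, then the turn, a rotation vector about the tool's x, y, z each as a share of 360 degrees, from -1 to 1. A call has 1 to 8 rows; each row is the pose to reach, as a shift and turn from the pose measured when the call began, along the tool's axes at that moment, turning the shorter way round; what a row does not reach only later rows make up. A row lasts 1/8 s, in which the tool goes at most 62.5 mm and 10.7 degrees, less where a joint would pass 70% of its speed; a pose out of reach is approached as far as the arm can. A call with a number of a shift or a turn outside -1 to 1 is refused whole. A call with a gripper value outside its range is refused whole. "hand" is the opening, from 0 (shut) to 1 (fully open), set as the call begins (left out, the last holds). The fingers move at their own pace and stop on an object; the grip force is fixed at half the most. Time passes only in rows, so rows that repeat a pose let the fingers close. It gives the time, the measured TCP pose, the force and the opening at its end, in the units of the state.
- manip.observe(): the state, without advancing time (a new reading comes with each control period).
- get_image(name): name is "scene" or "top"; returns (picture, depth): 400x640x3 uint8, blue, green, red; 400x640 float32, mm along the optical axis (not along the pixel's ray), 0 where there is no reading.
- camera_params(name): a dict with "vertical_fov" (degrees; the focal length in pixels is half the picture's height over the tangent of half this angle, whatever the lens; pixels are square), "cx", "cy" (the principal point, pixels), "camera_from_world" (4x4, takes a point from world to camera coordinates). Camera axes: x right, y up, looking along -z (the intrinsics and any distortion apply to the point x, -y, -z); pixel columns grow to the right and rows downward; lengths in mm; the calibration is good to about 2 mm. A picture is of the moment at which its call begins. camera_params takes no time and is no camera call.
- manip.hand_in(): hands the job in, once; it reports no verdict.
The state is a dict: "t": time; "qpos": joint angles; "joint_velocities": joint speeds; "effort": joint torques, N m; "ee_pos": TCP position; "ee_rot": TCP orientation; "wrist_force": force on the tool from outside, world axes, zero at the start; "ft_torque": the same for the moment, N m; "width": opening from 0.0 (shut) to 1.0 (fully open).
Only numpy, scipy, OpenCV 4.12 (cv2) and the standard library are available. Lean on these libraries where they do the work, as an engineer would, in place of code of your own. Each camera call takes 0.05 s, during which the arm holds its last target. There are 200 camera calls.

## Working session

There is one attempt and no reset: what is moved stays moved. The work goes in short steps, Python scripts to look and compute and a tool call to move; the robot and the scene stay as the last step left them, time stands still between calls to the robot, and variables do not carry over. Pictures are saved under pics/ and viewed, about 8 in all and at most 12, crops included, and the job is handed in when it is done.

Besides the shell and the picture viewer there is one more tool, called after "Request:" as name([rows], argument=value, ...), one row to a line, values as JSON. drive_tool: Moves the arm, as the interface text tells. Shift numbers are shares of 0.5 m and turn numbers shares of 360 degrees, none past 1 either way. Its arguments: {"type":"object","properties":{"plan":{"type":"array"},"hand":{"type":"number"}},"required":["plan"]}

```bash
ls; mkdir -p pics; python3 - <<'E'
from plant import manip,get_image,camera_params
import cv2,numpy as np
for n in("scene","top"):
    p,d=get_image(n); cv2.imwrite(f"pics/{n}0.png",p); np.save(f"pics/{n}0.npy",d); c=camera_params(n); print(n,c)
print(manip.observe())
E
```

```text
pics
scene {'vertical_fov': 57.185459654729634, 'cx': 313.4117287991977, 'cy': 199.68938461476276, 'camera_from_world': array([[ 2.28051380e-01,  9.73582171e-01, -1.14159290e-02,
        -1.96090479e+02],
       [-5.89964031e-01,  1.47501223e-01,  7.93842447e-01,
         1.75537054e+02],
       [ 7.74554717e-01, -1.74301878e-01,  6.08016320e-01,
        -1.55462632e+03],
       [ 0.00000000e+00,  0.00000000e+00,  0.00000000e+00,
         1.00000000e+00]])}
top {'vertical_fov': 56.48329130188924, 'cx': 317.95040472199776, 'cy': 197.6337504196748, 'camera_from_world': array([[ 2.41735529e-02, -9.99640707e-01, -1.15799947e-02,
         9.19229400e+01],
       [ 9.96293103e-01,  2.31327967e-02,  8.28548539e-02,
        -5.40243245e+02],
       [-8.25572070e-02, -1.35399651e-02,  9.96494344e-01,
        -9.97979734e+02],
       [ 0.00000000e+00,  0.00000000e+00,  0.00000000e+00,
         1.00000000e+00]])}
{'t': 0.1, 'qpos': array([ 1.27319996,  0.62927364,  0.03846435,  1.51826015, -0.0270151 ,
        0.99628276, -0.01996866]), 'joint_velocities': array([-1.52214954e-03, -2.70850766e-03, -3.56324498e-04, -6.05296817e-04,
        1.64215230e-05, -3.43934858e-04,  7.04759654e-04]), 'effort': array([ 3.09389448e-03, -5.64539444e+01,  1.23138864e+00, -1.93975085e+01,
        1.15876616e-02,  5.38838940e-03, -2.05422474e-06]), 'ee_pos': array([ 149.22606092, -632.10477797,  249.47090793]), 'ee_rot': array([-3.13988729e+00,  1.67728318e-05,  2.31803834e-01]), 'wrist_force': array([-0.30735497,  0.10825689, -0.71845282]), 'ft_torque': array([-0.02131983,  0.01984097, -0.02330692]), 'width': 1.0007002083284426}
```

View pics/scene0.png

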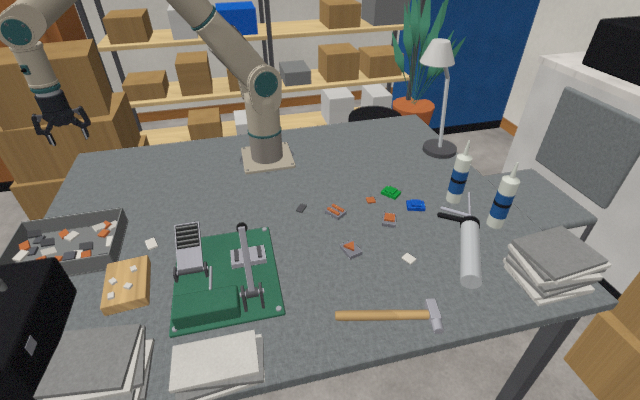

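View pics/top0.png

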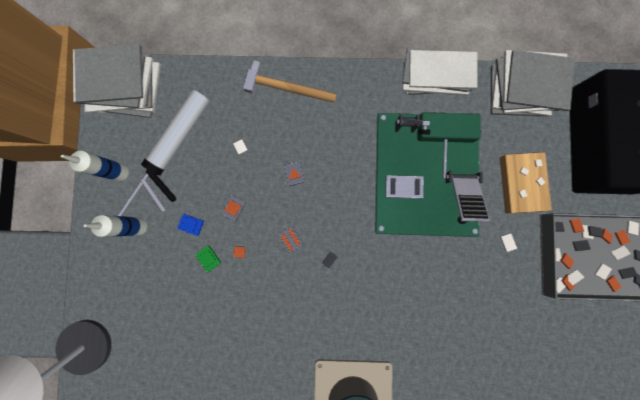

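The scene shows a sample at (233,208) in the top view that looks like the square one. The other candidates are:
- a bare terracotta tile at (239,252)
- the strips at (290,239)
- the triangle at (294,174)
- blue at (191,225) and green at (208,259)

The press stage is at about (405,187) and the pedal tread at about (472,207).

```bash
cat > h.py <<'E'
import cv2,numpy as np
from plant import manip,get_image,camera_params
def cam(n):
    c=camera_params(n); return c,200/np.tan(np.radians(c['vertical_fov']/2)),np.array(c['camera_from_world'])
def ray(n,uv,z):
    c,f,T=cam(n); uv=np.atleast_2d(uv).astype(float)
    d=np.c_[(uv[:,0]-c['cx'])/f,-(uv[:,1]-c['cy'])/f,-np.ones(len(uv))]@T[:3,:3]
    o=-T[:3,:3].T@T[:3,3]
    return o+d*((z-o[2])/d[:,2])[:,None]
def proj(n,P):
    c,f,T=cam(n); p=np.atleast_2d(P)@T[:3,:3].T+T[:3,3]
    return np.c_[c['cx']-f*p[:,0]/p[:,2],c['cy']+f*p[:,1]/p[:,2]]
def depthpts(n,d,uv):
    c,f,T=cam(n); uv=np.atleast_2d(uv); z=np.array([d[v,u] for u,v in uv.astype(int)])
    p=np.c_[(uv[:,0]-c['cx'])/f*z,-(uv[:,1]-c['cy'])/f*z,-z]
    return (p-T[:3,3])@T[:3,:3]
E
python3 - <<'E'
from h import *
np.set_printoptions(precision=1,suppress=True)
p=cv2.imread('pics/top0.png'); d=np.load('pics/top0.npy')
a=cv2.resize(p[150:280,170:320],None,fx=4,fy=4,interpolation=cv2.INTER_CUBIC)
cv2.imwrite('pics/c1.png',a)
b=cv2.resize(p[100:245,365:505],None,fx=4,fy=4,interpolation=cv2.INTER_CUBIC)
cv2.imwrite('pics/c2.png',b)
print(depthpts('top',d,[[233,208],[294,174],[239,252],[260,208],[405,187],[405,210],[383,118],[382,228],[476,231],[473,210],[445,213]]))
# scene view check
print(proj('scene',depthpts('top',d,[[233,208],[239,252],[405,187],[382,228]])))
E
```

```text
[[ 504.1  337.5   20.9]
 [ 601.9  172.4   22.1]
 [ 383.6  319.5    4.5]
 [ 506.8  266.4    1.6]
 [ 571.6 -131.1   32.2]
 [ 510.1 -135.7   12.9]
 [ 766.3  -71.9   17.7]
 [ 459.2  -72.4   16.4]
 [ 457.2 -327.2   18.8]
 [ 509.4 -287.   100.1]
 [ 504.5 -245.2   13.2]]
[[388.3 216.5]
 [370.1 199.7]
 [246.9 253. ]
 [262.9 228.7]]
```

View pics/c1.png

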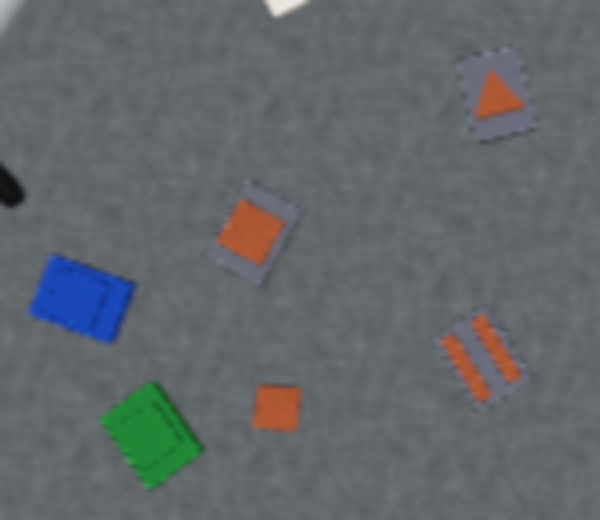

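View pics/c2.png

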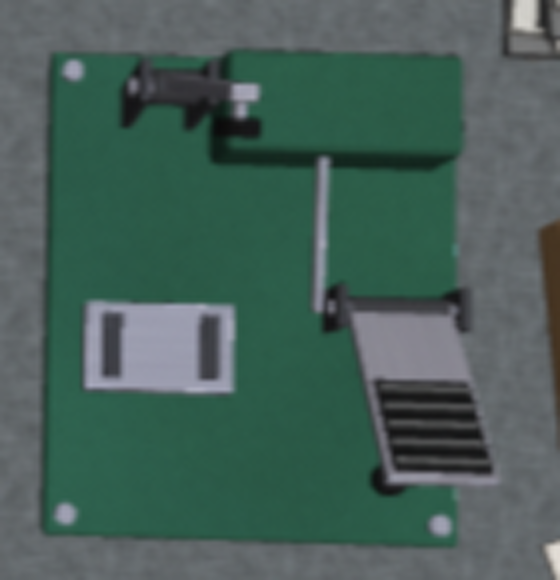

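The crop confirms it: the grey board with one square terracotta tile is at crop (252,232), which is (233,208) in the full picture. Green, blue and the bare tile are decoys. Next I measure the sample and the stage.

```bash
cat > meas.py <<'E'
from h import *
np.set_printoptions(precision=2,suppress=True)
def rect(n,mask,z,off,s):
    cs=[c for c in cv2.findContours(mask,cv2.RETR_EXTERNAL,cv2.CHAIN_APPROX_NONE)[0]]
    c=max(cs,key=cv2.contourArea)[:,0].astype(float)
    uv=(c+.5)/s-.5+np.array(off)
    w=ray(n,uv,z)[:,:2]
    r=cv2.minAreaRect(w.astype(np.float32)); m=cv2.moments((w*10).astype(np.float32))
    return r,(m['m10']/m['m00']/10,m['m01']/m['m00']/10)
def crop(p,x0,x1,y0,y1,s=8): return cv2.resize(p[y0:y1,x0:x1],None,fx=s,fy=s,interpolation=cv2.INTER_LINEAR)
E
python3 - <<'E'
from meas import *
p=cv2.imread('pics/top0.png')
a=crop(p,215,252,188,228).astype(int); B,G,R=a[...,0],a[...,1],a[...,2]
t=((R-B)>50).astype(np.uint8); print('tile',rect('top',t,22,(215,188),8))
print(p[208,233],p[196,234],p[190,220],p[203,243])
fel=np.median(a.reshape(-1,3),0); print(fel)
m=(((R-G)>-1)).astype(np.uint8); m=cv2.morphologyEx(m,cv2.MORPH_OPEN,np.ones((7,7)))
print('board',rect('top',m,14,(215,188),8)); cv2.imwrite('pics/m1.png',m*255)
# stage
a=crop(p,380,430,168,205).astype(int);B,G,R=a[...,0],a[...,1],a[...,2]
m=((R-G)>-20).astype(np.uint8); m=cv2.morphologyEx(m,cv2.MORPH_CLOSE,np.ones((15,15)))
print('stage',rect('top',m,30,(380,168),8))
print([p[187,x].tolist() for x in range(382,430,1)][:14])
dark=((R<110)&(np.abs(R-G)<18)).astype(np.uint8)
for c in cv2.findContours(dark,cv2.RETR_EXTERNAL,cv2.CHAIN_APPROX_NONE)[0]:
    if cv2.contourArea(c)>800:
        w=ray('top',(c[:,0]+.5)/8-.5+[380,168],38)[:,:2]; print('stop',cv2.minAreaRect(w.astype(np.float32)))
# green base
a=crop(p,365,505,100,245,4).astype(int);B,G,R=a[...,0],a[...,1],a[...,2]
g=((G-R)>25).astype(np.uint8); g=cv2.morphologyEx(g,cv2.MORPH_CLOSE,np.ones((9,9)))
print('base',rect('top',g,12,(365,100),4))
# bolts
bolts=(np.array([[73,70],[66,514],[440,525]])+.5)/4-.5+[365,100]
print('bolts',ray('top',bolts,14)[:,:2])
E
```

```text
tile (((504.8515625, 339.193359375), (35.52325439453125, 34.4110107421875), 62.729888916015625), (504.8894322002878, 339.1359826867356))
[ 52  87 173] [99 92 90] [106 103  97] [122 109 106]
[106. 103. 100.]
board (((504.9610900878906, 340.6893005371094), (44.7984504699707, 43.430274963378906), 63.396949768066406), (504.9931929297779, 340.6824939396658))
stage (((572.9432983398438, -129.27098083496094), (103.23420715332031, 62.055381774902344), 89.82652282714844), (573.1054289706306, -129.024448690798))
[[75, 94, 45], [75, 94, 44], [74, 92, 45], [76, 82, 60], [138, 126, 124], [173, 156, 156], [174, 157, 156], [170, 153, 152], [125, 112, 110], [72, 65, 64], [70, 64, 62], [71, 64, 62], [80, 72, 70], [137, 122, 120]]
stop ((573.3408203125, -161.78050231933594), (43.883235931396484, 13.808267593383789), 0.09547071158885956)
stop ((573.5582275390625, -96.48969268798828), (14.209994316101074, 43.95966720581055), 89.9007339477539)
stop ((551.157470703125, -113.76193237304688), (112.54466247558594, 51.29330062866211), 58.246849060058594)
base (((612.7117919921875, -197.1620330810547), (282.3929748535156, 337.97906494140625), 89.5646743774414), (581.2835595479573, -159.15840432681654))
bolts [[ 769.9   -72.15]
 [ 458.81  -70.39]
 [ 457.48 -325.39]]
```

```bash
cat >> h.py <<'E'
from scipy.spatial.transform import Rotation as Ro
def go(x,y,z,yaw):
    "row that takes the tool from here to a downward pose (yaw in deg)"
    s=manip.observe(); R=Ro.from_euler('xyz',s['ee_rot']); T=Ro.from_euler('xyz',[np.pi,0,np.radians(yaw)])
    sh=R.inv().apply(np.array([x,y,z])-s['ee_pos'])/500; tu=np.degrees((R.inv()*T).as_rotvec())/360
    print('t',round(s['t'],2),'row',[round(float(v),4) for v in [*sh,*tu]])
E
python3 - <<'E'
from h import *
print(manip.tip_reach); go(480,-300,300,40); 
E
```

```text
19.0
t 0.1 row [0.7964, -0.4946, -0.1002, -0.0003, -0.0001, -0.0742]
```

Request:
drive_tool([
  [0.8,-0.49,-0.1,0,0,-0.074],
  [0.8,-0.49,-0.1,0,0,-0.074],
  [0.8,-0.49,-0.1,0,0,-0.074],
  [0.8,-0.49,-0.1,0,0,-0.074],
  [0.8,-0.49,-0.1,0,0,-0.074],
  [0.8,-0.49,-0.1,0,0,-0.074],
  [0.8,-0.49,-0.1,0,0,-0.074],
  [0.8,-0.49,-0.1,0,0,-0.074],
], hand=0.84)

```text
t: 1.1
ee_pos: [484.8, -298.2, 300.0]
ee_rot: [-3.14, -0.002, 0.701]
wrist_force: [0.2, -0.7, -0.2]
width: 0.84
```

```bash
python3 -c "
from h import *
go(540,100,250,62.7);print(manip.observe())"
```

```text
t 1.1 row [0.5979, -0.5369, 0.1025, -0.0002, -0.0004, -0.0625]
{'t': 1.1, 'qpos': array([ 0.59247217,  0.4609038 , -0.13287586,  1.68113274,  0.06625184,
        1.00498839, -0.43168924]), 'joint_velocities': array([-0.42356743,  0.05790628,  0.00265182, -0.179495  ,  0.04108215,
        0.13526199, -0.46630264]), 'effort': array([  0.85878594, -48.10367346,  -1.67835429, -18.98004949,
        -0.23128881,  -0.11194051,   0.37269372]), 'ee_pos': array([ 484.81685441, -298.16664074,  299.98771199]), 'ee_rot': array([-3.13957093e+00, -2.45275082e-03,  7.01388560e-01]), 'wrist_force': array([ 0.17687499, -0.68332362, -0.20813281]), 'ft_torque': array([-0.03457153,  0.00172863,  0.0144397 ]), 'width': 0.8404934250566544}
```

Request:
drive_tool([
  [0.6,-0.54,0.1,0,0,-0.063],
  [0.6,-0.54,0.1,0,0,-0.063],
  [0.6,-0.54,0.1,0,0,-0.063],
  [0.6,-0.54,0.1,0,0,-0.063],
  [0.6,-0.54,0.1,0,0,-0.063],
  [0.6,-0.54,0.1,0,0,-0.063],
  [0.6,-0.54,0.1,0,0,-0.063],
  [0.6,-0.54,0.1,0,0,-0.063],
])

```text
t: 2.1
ee_pos: [539.2, 105.8, 250.6]
ee_rot: [-3.139, -0.004, 1.104]
wrist_force: [-0.4, -0.9, 0.3]
width: 0.839
```

```bash
python3 -c "
from h import *
go(504.9,339.2,100,62.7)"
```

```text
t 2.1 row [0.3845, -0.2706, 0.3036, -0.0004, -0.0007, 0.0015]
```

Request:
drive_tool([
  [0.385,-0.27,0.1,0,-0.0007,0.0015],
  [0.385,-0.27,0.1,0,-0.0007,0.0015],
  [0.385,-0.27,0.1,0,-0.0007,0.0015],
  [0.385,-0.27,0.2,0,-0.0007,0.0015],
  [0.385,-0.27,0.304,0,-0.0007,0.0015],
  [0.385,-0.27,0.304,0,-0.0007,0.0015],
  [0.385,-0.27,0.304,0,-0.0007,0.0015],
  [0.385,-0.27,0.304,0,-0.0007,0.0015],
])

```text
t: 3.1
ee_pos: [507.5, 338.6, 102.4]
ee_rot: [-3.142, -0.003, 1.092]
wrist_force: [0.2, -0.5, -0.3]
width: 0.841
```

```bash
python3 - <<'E'
from h import *
go(504.9,339.2,40,62.7)
c=[]
for n,(u,v) in (('scene',(388,205)),('top',(233,208))):
    p,d=get_image(n); cv2.imwrite(f'pics/{n}1.png',p); c.append(cv2.resize(p[v-35:v+35,u-45:u+45],(400,311),interpolation=cv2.INTER_CUBIC))
cv2.imwrite('pics/c3.png',np.hstack(c))
E
```

```text
t 3.1 row [-0.0017, -0.0052, 0.1248, -0.0, -0.0005, -0.0004]
```

View pics/c3.png

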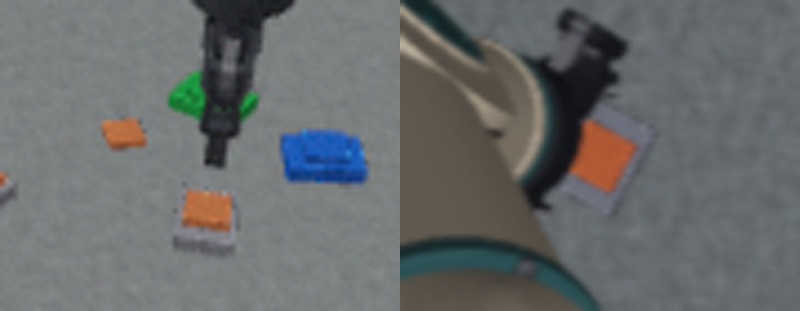

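The top view shows the jaws lined up along the board's long side. I'll cross-check the tile position in the scene camera.

```bash
python3 - <<'E'
from meas import *
p=cv2.imread('pics/scene0.png')
for nm,(x0,x1,y0,y1) in {'sq':(375,402,208,228)}.items():
    a=crop(p,x0,x1,y0,y1).astype(int);t=(a[...,2]-a[...,0]>50).astype(np.uint8)
    print(rect('scene',t,21,(x0,y0),8))
a=crop(p,228,272,242,270).astype(int);B,G,R=a[...,0],a[...,1],a[...,2]
m=((R-G)>-20).astype(np.uint8); print('stage',ray('scene',[[249,254]],30))
go(504.9,339.2,40,62.7); go(504.9,339.2,19,62.7)
E
```

```text
(((505.6434631347656, 339.6407470703125), (34.962860107421875, 43.385597229003906), 63.290103912353516), (506.1036388239193, 339.52427568913777))
stage [[ 574.76 -125.66   30.  ]]
t 3.2 row [-0.0019, -0.004, 0.1244, -0.0001, -0.0005, -0.0003]
t 3.2 row [-0.002, -0.004, 0.1664, -0.0001, -0.0005, -0.0003]
```

Request:
drive_tool([
  [-0.002,-0.004,0.07,0,-0.0005,-0.0003],
  [-0.002,-0.004,0.12,0,-0.0005,-0.0003],
  [-0.002,-0.004,0.145,0,-0.0005,-0.0003],
  [-0.002,-0.004,0.152,0,-0.0005,-0.0003],
  [-0.002,-0.004,0.156,0,-0.0005,-0.0003],
  [-0.002,-0.004,0.156,0,-0.0005,-0.0003],
  [-0.002,-0.004,0.156,0,-0.0005,-0.0003],
])

```text
t: 4.08
ee_pos: [505.2, 339.5, 24.8]
ee_rot: [-3.142, -0.001, 1.094]
wrist_force: [0.2, -0.6, 0.6]
width: 0.838
```

```bash
python3 - <<'E'
from h import *
go(504.9,339.2,19,62.7)
p,d=get_image('scene'); cv2.imwrite(f'pics/scene2.png',p)
cv2.imwrite('pics/c4.png',cv2.resize(p[175:245,345:435],(720,560),interpolation=cv2.INTER_CUBIC))
E
```

```text
t 4.08 row [-0.0008, -0.0003, 0.0116, -0.0, -0.0001, -0.0]
```

View pics/c4.png

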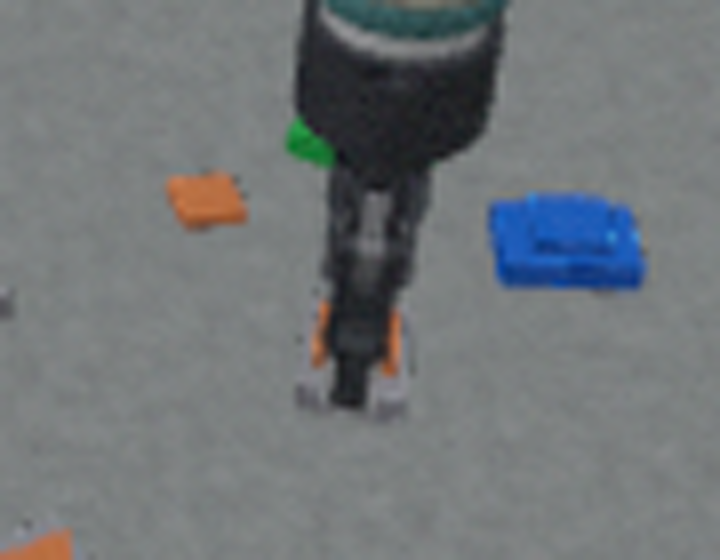

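```bash
python3 - <<'E'
from h import *
u=np.array([np.cos(np.radians(-27.3)),np.sin(np.radians(-27.3))])
for r in (30,36,43,50):
  for z in (0,6,14): 
    print(r,z,proj('scene',[*(np.array([505.2,339.5])+r*u),z]).round(1))
E
```

```text
30 0 [[387.5 227.3]]
30 6 [[387.8 225.9]]
30 14 [[388.  224.1]]
36 0 [[387.4 228.5]]
36 6 [[387.6 227.1]]
36 14 [[387.9 225.2]]
43 0 [[387.2 229.9]]
43 6 [[387.4 228.5]]
43 14 [[387.7 226.7]]
50 0 [[387.  231.3]]
50 6 [[387.2 229.9]]
50 14 [[387.5 228.1]]
```

Request:
drive_tool([
  [-0.0005,0,0.008,0,0,0],
  [-0.0005,0,0.0155,0,0,0],
  [-0.0005,0,0.0155,0,0,0],
  [-0.0005,0,0.0155,0,0,0],
])

```text
t: 4.62
ee_pos: [505.0, 339.2, 16.8]
ee_rot: [-3.141, -0.0, 1.094]
wrist_force: [0.0, -0.2, 0.1]
width: 0.839
```

Request:
drive_tool([
  [0,0,0,0,0,0],
  [0,0,0,0,0,0],
  [0,0,0,0,0,0],
  [0,0,0,0,0,0],
  [0,0,0,0,0,0],
  [0,0,0,0,0,0],
], hand=0)

```text
t: 5.38
ee_pos: [505.2, 339.4, 17.3]
ee_rot: [3.141, -0.001, 1.094]
wrist_force: [-1.1, 0.3, 4.6]
width: 0.68
```

Gripped at width 0.68. Next I lift and travel.

Request:
drive_tool([
  [0,0,-0.02,0,0,0],
  [0,0,-0.08,0,0,0],
  [0,0,-0.18,0,0,0],
  [0,0,-0.22,0,0,0],
  [0,0,-0.22,0,0,0],
  [0,0,-0.22,0,0,0],
])

```text
t: 6.12
ee_pos: [504.5, 338.7, 126.3]
ee_rot: [-3.141, 0.001, 1.094]
wrist_force: [-0.3, 0.2, -0.9]
width: 0.682
```

```bash
python3 - <<'E'
from h import *
go(573.3,-129.0,130,90)
p,d=get_image('scene'); cv2.imwrite(f'pics/scene3.png',p)
print(manip.observe()['width'])
E
```

```text
t 6.12 row [-0.768, 0.5513, -0.0071, -0.0001, 0.0001, -0.0758]
0.6846873013460716
```

Request:
drive_tool([
  [-0.768,0.551,-0.02,0,0,-0.076],
  [-0.768,0.551,-0.02,0,0,-0.076],
  [-0.768,0.551,-0.02,0,0,-0.076],
  [-0.768,0.551,-0.02,0,0,-0.076],
  [-0.768,0.551,-0.02,0,0,-0.076],
  [-0.768,0.551,-0.02,0,0,-0.076],
  [-0.768,0.551,-0.02,0,0,-0.076],
  [-0.768,0.551,-0.02,0,0,-0.076],
])

```text
t: 7.18
ee_pos: [571.9, -133.6, 134.5]
ee_rot: [-3.137, 0.002, 1.567]
wrist_force: [0.3, 0.3, -1.3]
width: 0.681
```

```bash
python3 - <<'E'
from h import *
go(573.3,-129.0,100,90)
E
```

```text
t 7.17 row [0.0094, 0.003, 0.069, -0.0007, 0.0003, -0.0006]
```

Request:
drive_tool([
  [0.0094,0.003,0.05,-0.0007,0.0003,0],
  [0.0094,0.003,0.09,-0.0007,0.0003,0],
  [0.0094,0.003,0.12,-0.0007,0.0003,0],
  [0.0094,0.003,0.13,-0.0007,0.0003,0],
  [0.0094,0.003,0.13,-0.0007,0.0003,0],
  [0.0094,0.003,0.13,-0.0007,0.0003,0],
])

```text
t: 7.92
ee_pos: [573.7, -129.0, 70.2]
ee_rot: [3.14, 0.0, 1.567]
wrist_force: [0.1, -0.2, -1.6]
width: 0.683
```

```bash
python3 - <<'E'
from h import *
go(573.3,-129.0,50,89.8)
c=[]
for n,(u,v) in (('scene',(248,245)),('top',(405,187))):
    p,d=get_image(n); cv2.imwrite(f'pics/{n}4.png',p); c.append(cv2.resize(p[v-35:v+35,u-35:u+35],(400,400),interpolation=cv2.INTER_CUBIC))
cv2.imwrite('pics/c5.png',np.hstack(c))
E
```

```text
t 7.92 row [-0.0, -0.0009, 0.0403, 0.0002, 0.0, 0.0]
```

View pics/c5.png

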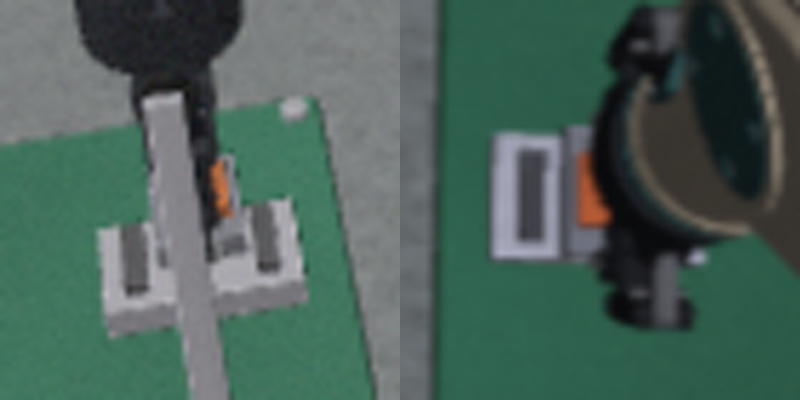

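The scene view shows the board over the stage, between the stops. In the top view the board's left edge is at crop x≈563 and the tile's left edge at x≈578. I'll measure those sub-pixel.

```bash
python3 - <<'E'
from h import *
p=cv2.imread('pics/top4.png').astype(int)
for v in (180,185,190): print([tuple(p[v,u]) if 0 else int(p[v,u].sum()) for u in range(384,406)],[int(p[v,u,2]-p[v,u,0]) for u in range(396,406)])
print([int(p[v,400].sum()) for v in range(166,205)])
print([int(p[v,390].sum()) for v in range(166,205)])
for z in(67,75): print(z,[ray('top',[[u,185]],z)[0].round(1).tolist() for u in(398,399,401)])
print(ray('top',[[390,175.6],[390,198.0]],30).round(1).tolist())
E
```

```text
[216, 217, 334, 456, 500, 489, 361, 225, 218, 204, 211, 306, 428, 426, 291, 263, 281, 273, 232, 120, 43, 31] [-18, -17, -12, -10, 7, 71, 84, 41, 6, -3]
[216, 225, 390, 492, 499, 486, 357, 207, 205, 202, 230, 392, 481, 397, 246, 259, 280, 282, 303, 264, 162, 62] [-20, -17, -11, -9, 8, 78, 116, 103, 59, 14]
[222, 230, 409, 506, 499, 486, 358, 208, 204, 204, 227, 392, 480, 398, 246, 266, 283, 283, 304, 309, 305, 273] [-19, -16, -11, -10, 6, 74, 115, 118, 118, 105]
[212, 212, 210, 205, 208, 206, 209, 226, 332, 342, 335, 337, 332, 292, 281, 278, 279, 281, 281, 280, 279, 282, 281, 283, 283, 301, 328, 337, 340, 332, 275, 289, 241, 223, 220, 221, 220, 220, 220]
[216, 218, 214, 213, 214, 213, 214, 214, 241, 400, 483, 489, 409, 366, 361, 361, 363, 364, 358, 357, 360, 358, 361, 364, 358, 352, 342, 354, 441, 499, 509, 289, 221, 225, 229, 228, 229, 226, 224]
67 [[572.4, -105.1, 67.0], [572.5, -107.7, 67.0], [572.6, -113.0, 67.0]]
75 [[571.4, -103.5, 75.0], [571.5, -106.1, 75.0], [571.6, -111.3, 75.0]]
[[602.2, -90.6, 30.0], [540.9, -91.1, 30.0]]
```

```bash
python3 - <<'E'
from h import *
p=cv2.imread('pics/top0.png').astype(float).sum(2)
def prof(a,lo,nm):
    g=np.diff(a); print(nm,[int(x) for x in a],'from',lo)
prof(p[182:192,384:428].mean(0),384,'row')
prof(p[170:202,402:408].mean(1),170,'col(mid)')
prof(p[170:202,393:394].mean(1),170,'col(stopL)')
c=cam('top')[2]; print('cam',-c[:3,:3].T@c[:3,3])
for u in (394.5,424): print(u,[(z,ray('top',[[u,187]],z)[0].round(2).tolist()) for z in (30,38)])
for v in (174.5,197): print(v,ray('top',[[405,v]],30)[0].round(2))
E
```

```text
row [210, 218, 386, 484, 488, 475, 348, 202, 196, 197, 220, 380, 477, 487, 488, 487, 487, 486, 486, 486, 486, 485, 485, 484, 484, 484, 484, 484, 483, 473, 377, 236, 192, 196, 205, 289, 417, 476, 460, 349, 225, 206, 207, 208] from 384
col(mid) [200, 199, 199, 200, 200, 236, 454, 488, 491, 486, 484, 486, 490, 491, 485, 484, 487, 485, 485, 486, 483, 477, 481, 483, 484, 488, 480, 397, 257, 214, 211, 209] from 170
col(stopL) [206, 204, 205, 206, 221, 318, 455, 465, 292, 208, 198, 201, 197, 198, 197, 198, 197, 197, 197, 198, 197, 197, 197, 225, 364, 471, 480, 309, 226, 215, 219, 221] from 170
cam [ 453.62809528   90.87463917 1040.3074026 ]
394.5 [(30, [571.21, -103.09, 30.0]), (38, [570.28, -101.55, 38.0])]
424 [(30, [573.05, -183.13, 30.0]), (38, [572.1, -180.96, 38.0])]
174.5 [ 606.19 -131.43   30.  ]
197 [ 544.54 -131.73   30.  ]
```

Request:
drive_tool([
  [-0.0016,-0.0003,0.02,0.0002,0,0],
  [-0.0016,-0.0003,0.035,0.0002,0,0],
  [-0.0016,-0.0003,0.042,0.0002,0,0],
  [-0.0016,-0.0003,0.042,0.0002,0,0],
  [-0.0016,-0.0003,0.042,0.0002,0,0],
])

```text
t: 8.65
ee_pos: [573.7, -129.8, 49.3]
ee_rot: [3.141, 0.0, 1.567]
wrist_force: [-0.1, -0.1, -0.8]
width: 0.686
```

```bash
python3 - <<'E'
from h import *
go(573.6,-129.8,47.5,89.8)
p,d=get_image('top'); cv2.imwrite('pics/top5.png',p); p=p.astype(float); q=p.sum(2); rb=p[...,2]-p[...,0]
print([int(x) for x in q[182:190,384:404].mean(0)],384); print([int(x) for x in rb[186:190,396:406].mean(0)],396)
# expected columns if sample centred at y=-129.6: board top edge, tile top/bottom edge
print(proj('top',[[573,-107.6,46],[573,-107.6,32],[573,-112.6,54],[573,-112.6,46]]).round(2).tolist())
E
```

```text
t 8.65 row [0.0001, -0.0002, 0.0036, 0.0001, 0.0, 0.0]
[217, 226, 395, 497, 505, 490, 361, 209, 203, 204, 229, 377, 359, 251, 290, 263, 281, 284, 191, 110] 384
[-15, -10, -11, 10, 95, 123, 103, 64, 26, 2] 396
[[397.35, 185.71], [396.31, 186.3], [399.84, 185.41], [399.22, 185.75]]
```

Tile and board edges agree with a centred sample to within about 0.5 mm, so I lower it.

Request:
drive_tool([
  [0,-0.0002,0.001,0.0001,0,0],
  [0,-0.0002,0.002,0.0001,0,0],
  [0,-0.0002,0.003,0.0001,0,0],
  [0,-0.0002,0.0037,0.0001,0,0],
])

```text
t: 9.2
ee_pos: [573.6, -129.9, 47.5]
ee_rot: [-3.141, 0.0, 1.567]
wrist_force: [-0.5, 0.3, 0.1]
width: 0.681
```

Request:
drive_tool([
  [0,0,0.0008,0,0,0],
  [0,0,0.0014,0,0,0],
  [0,0,0.0014,0,0,0],
])

```text
t: 9.57
ee_pos: [573.7, -129.9, 47.3]
ee_rot: [-3.142, 0.001, 1.567]
wrist_force: [-1.2, 1.0, 5.1]
width: 0.684
```

Contact at 5 N. Opening moderately, in place.

Request:
drive_tool([
  [0,0,0,0,0,0],
  [0,0,0,0,0,0],
  [0,0,-0.0005,0,0,0],
  [0,0,-0.001,0,0,0],
  [0,0,-0.001,0,0,0],
], hand=0.84)

```text
t: 10.2
ee_pos: [573.7, -129.9, 47.8]
ee_rot: [-3.142, 0.001, 1.567]
wrist_force: [-0.8, 0.2, 0.1]
width: 0.84
```

Request:
drive_tool([
  [0,0,-0.02,0,0,0],
  [0,0,-0.08,0,0,0],
  [0,0,-0.2,0,0,0],
  [0,0,-0.3,0,0,0],
  [0,0,-0.35,0,0,0],
  [0,0,-0.35,0,0,0],
])

```text
t: 10.95
ee_pos: [575.0, -129.9, 225.6]
ee_rot: [3.136, 0.002, 1.567]
wrist_force: [1.0, -0.3, -0.5]
width: 0.841
```

```bash
python3 - <<'E'
from h import *
go(463,-290,240,89.8)
E
```

```text
t 10.95 row [-0.3211, -0.2227, -0.0294, 0.0008, 0.0003, -0.0]
```

```bash
python3 - <<'E'
from h import *
go(448,-290,230,0)
E
```

```text
t 10.95 row [-0.3212, -0.2528, -0.0096, 0.0009, -0.0004, 0.2494]
```

Request:
drive_tool([
  [-0.321,-0.253,-0.02,0.0009,-0.0004,0.25],
  [-0.321,-0.253,-0.02,0.0009,-0.0004,0.25],
  [-0.321,-0.253,-0.02,0.0009,-0.0004,0.25],
  [-0.321,-0.253,-0.02,0.0009,-0.0004,0.25],
  [-0.321,-0.253,-0.02,0.0009,-0.0004,0.25],
  [-0.321,-0.253,-0.02,0.0009,-0.0004,0.25],
  [-0.321,-0.253,-0.02,0.0009,-0.0004,0.25],
  [-0.321,-0.253,-0.02,0.0009,-0.0004,0.25],
], hand=0)

```text
t: 11.95
ee_pos: [447.0, -289.5, 234.0]
ee_rot: [-3.14, 0.002, 0.061]
wrist_force: [0.2, 0.0, 0.1]
width: -0.003
```

```bash
python3 - <<'E'
from h import *
go(448,-290,150,0)
c=[]
for n,(u,v) in (('scene',(248,250)),('top',(405,187))):
    p,d=get_image(n); cv2.imwrite(f'pics/{n}6.png',p); c.append(cv2.resize(p[v-25:v+25,u-25:u+25],(400,400),interpolation=cv2.INTER_CUBIC))
cv2.imwrite('pics/c6.png',np.hstack(c))
q=p.astype(float).sum(2); rb=p[...,2].astype(float)-p[...,0]
print([int(x) for x in q[185:190,384:428].mean(0)],384); print([int(x) for x in rb[185:190,396:418].mean(0)],396)
print([int(x) for x in rb[174:200,403:409].mean(1)],174,[int(x) for x in q[170:202,402:408].mean(1)],170)
print(proj('top',[[573.5,-112.6,52],[573.5,-112.6,44],[573.5,-146.6,52],[590.5,-129.6,52],[556.5,-129.6,52],[556.5,-129.6,44],[573.5,-151.6,44]]).round(2).tolist())
E
```

```text
t 11.95 row [0.0023, 0.0014, 0.168, -0.0002, 0.0004, 0.0097]
[215, 223, 394, 493, 496, 482, 354, 205, 198, 199, 225, 371, 358, 295, 322, 249, 247, 303, 309, 312, 313, 314, 316, 317, 315, 314, 316, 319, 338, 373, 335, 237, 198, 200, 208, 293, 423, 478, 447, 333, 224, 210, 211, 212] 384
[-15, -12, -12, 9, 88, 118, 120, 121, 122, 122, 123, 124, 123, 123, 123, 117, 63, 3, -12, -8, -6, -7] 396
[-26, -18, -15, -15, -13, 12, 98, 120, 122, 121, 122, 122, 123, 123, 122, 123, 124, 118, 53, -5, -15, -15, -15, -11, -20, -27] 174 [204, 203, 201, 203, 217, 288, 335, 341, 335, 304, 314, 312, 311, 310, 313, 314, 314, 314, 311, 315, 318, 310, 261, 321, 339, 342, 332, 240, 212, 213, 214, 214] 170
[[399.68, 185.31], [399.07, 185.65], [412.48, 185.6], [406.11, 179.12], [406.05, 191.8], [405.38, 192.1], [413.63, 185.98]]
```

View pics/c6.png

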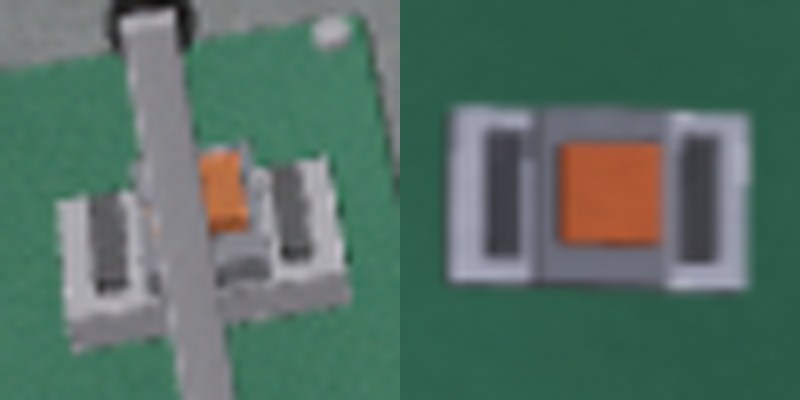

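The sample sits on the stage between the stops, tile up. The measured offset from centre is about 0.5–0.9 mm in y and less than 0.5 mm in x. On to the pedal.

Request:
drive_tool([
  [0.0023,0.0014,0.06,0,0.0004,0.0097],
  [0.0023,0.0014,0.12,0,0.0004,0.0097],
  [0.0023,0.0014,0.17,0,0.0004,0.0097],
  [0.0023,0.0014,0.19,0,0.0004,0.0097],
  [0.0023,0.0014,0.2,0,0.0004,0.0097],
  [0.0023,0.0014,0.2,0,0.0004,0.0097],
])

```text
t: 12.8
ee_pos: [448.3, -290.1, 134.4]
ee_rot: [-3.141, -0.001, 0.007]
wrist_force: [-0.6, 0.7, 0.3]
width: 0.002
```

```bash
python3 - <<'E'
from h import *
go(448,-290,64,0)
E
```

```text
t 12.8 row [-0.0007, -0.0001, 0.1408, -0.0001, -0.0001, 0.0011]
```

Request:
drive_tool([
  [0,0,0.015,0,0,0],
  [0,0,0.03,0,0,0],
  [0,0,0.045,0,0,0],
  [0,0,0.06,0,0,0],
  [0,0,0.075,0,0,0],
  [0,0,0.09,0,0,0],
  [0,0,0.105,0,0,0],
  [0,0,0.12,0,0,0],
])

```text
t: 13.8
ee_pos: [448.3, -290.1, 73.9]
ee_rot: [-3.141, -0.001, 0.007]
wrist_force: [-0.4, 0.3, -0.8]
width: 0.002
```

No force was felt where the tread should be, so I look.

```bash
python3 - <<'E'
from h import *
print(manip.observe()['wrist_force'])
c=[]
for n,(u,v) in (('scene',(200,245)),('top',(460,205))):
    p,d=get_image(n); cv2.imwrite(f'pics/{n}7.png',p); c.append(cv2.resize(p[v-50:v+50,u-50:u+50],(400,400),interpolation=cv2.INTER_CUBIC))
cv2.imwrite('pics/c7.png',np.hstack(c))
d=np.load('pics/top0.npy'); print(depthpts('top',d,[[460,182],[470,200],[474,214],[480,218],[463,216]]).round(0))
E
```

```text
[-0.40448039  0.27335358 -0.84627046]
[[ 586. -273.   50.]
 [ 536. -286.   84.]
 [ 499. -287.  106.]
 [ 489. -302.  106.]
 [ 493. -259.  109.]]
```

View pics/c7.png

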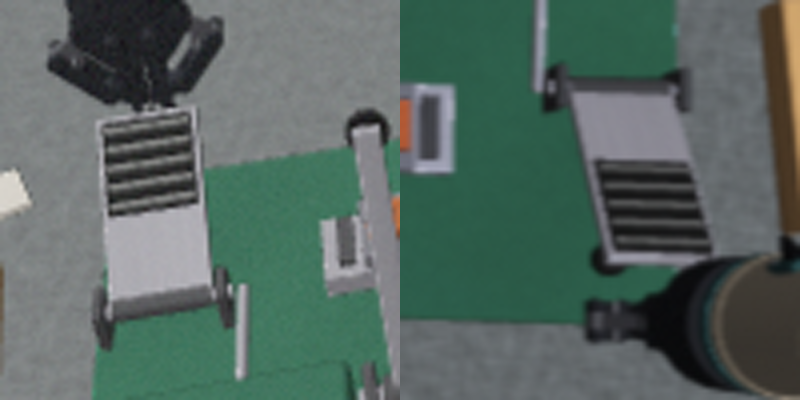

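The view shows the gripper in front of the pedal with nothing touched. The hinge is 30 mm behind the stage centre and I took the wrong sign, so the pressing point is x≈508. I go up and then over.

Request:
drive_tool([
  [0,0,-0.1,0,0,0],
  [0,0,-0.15,0,0,0],
  [0.06,0,-0.15,0,0,0],
  [0.12,0,-0.15,0,0,0],
  [0.12,0,-0.13,0,0,0],
  [0.12,0,-0.125,0,0,0],
  [0.12,0,-0.125,0,0,0],
])

```text
t: 14.78
ee_pos: [506.5, -289.6, 135.5]
ee_rot: [-3.14, 0.003, 0.006]
wrist_force: [-0.4, 0.7, -0.9]
width: -0.0
```

```bash
python3 - <<'E'
from h import *
go(508,-290,64,0)
E
```

```text
t 14.78 row [0.0034, 0.0011, 0.1431, -0.0003, 0.0004, 0.0009]
```

Request:
drive_tool([
  [0.0034,0.001,0.015,0,0.0004,0],
  [0.0034,0.001,0.03,0,0.0004,0],
  [0.0034,0.001,0.045,0,0.0004,0],
  [0.0034,0.001,0.06,0,0.0004,0],
  [0.0034,0.001,0.075,0,0.0004,0],
  [0.0034,0.001,0.09,0,0.0004,0],
  [0.0034,0.001,0.105,0,0.0004,0],
  [0.0034,0.001,0.12,0,0.0004,0],
])

```text
t: 15.78
ee_pos: [506.6, -290.1, 75.1]
ee_rot: [-3.139, 0.003, 0.006]
wrist_force: [-3.6, -0.3, 8.6]
width: 0.0
```

Request:
drive_tool([
  [0.001,0,0.005,0,0,0],
  [0.001,0,0.01,0,0,0],
  [0.001,0,0.014,0,0,0],
  [0.001,0,0.018,0,0,0],
  [0.001,0,0.018,0,0,0],
])

```text
t: 16.4
ee_pos: [505.2, -290.1, 66.1]
ee_rot: [-3.139, 0.006, 0.005]
wrist_force: [-5.5, 0.2, 10.9]
width: -0.001
```

Request:
drive_tool([
  [0.002,0,0.003,0,0,0],
  [0.002,0,0.006,0,0,0],
  [0.002,0,0.008,0,0,0],
  [0.002,0,0.008,0,0,0],
])

```text
t: 16.9
ee_pos: [505.0, -290.1, 64.2]
ee_rot: [-3.139, 0.008, 0.005]
wrist_force: [-6.3, 1.8, 25.0]
width: -0.003
```

The force rose from 11 to 25 N, so the pedal is on its stop. I hold it and check with a picture.

Request:
drive_tool([
  [0.001,0,0.004,0,0,0],
  [0.001,0,0.004,0,0,0],
  [0.001,0,0.004,0,0,0],
  [0.001,0,0.004,0,0,0],
  [0.001,0,0.004,0,0,0],
  [0.001,0,0.004,0,0,0],
  [0.001,0,0.004,0,0,0],
  [0.001,0,0.004,0,0,0],
])

```text
t: 17.9
ee_pos: [505.0, -290.1, 64.2]
ee_rot: [-3.139, 0.009, 0.004]
wrist_force: [-5.1, 2.0, 23.2]
width: 0.001
```

```bash
python3 - <<'E'
from h import *
c=[]
for n,(u,v) in (('scene',(225,245)),('top',(430,190))):
    p,d=get_image(n); cv2.imwrite(f'pics/{n}8.png',p); c.append(cv2.resize(p[v-50:v+50,u-50:u+50],(400,400),interpolation=cv2.INTER_CUBIC))
cv2.imwrite('pics/c8.png',np.hstack(c))
E
```

```text
(no output)
```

View pics/c8.png

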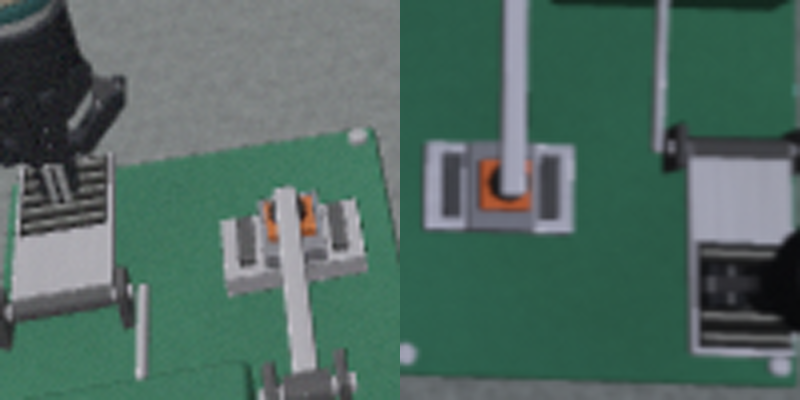

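Both views show the pedal flat and the pad on the tile. I hold about 0.9 s more, for roughly 2.2 s in all.

Request:
drive_tool([
  [0.001,0,0.004,0,0,0],
  [0.001,0,0.004,0,0,0],
  [0.001,0,0.004,0,0,0],
  [0.001,0,0.004,0,0,0],
  [0.001,0,0.004,0,0,0],
  [0.001,0,0.004,0,0,0],
])

```text
t: 18.75
ee_pos: [505.0, -290.1, 64.2]
ee_rot: [-3.139, 0.01, 0.004]
wrist_force: [-5.9, 2.4, 23.2]
width: -0.004
```

Request:
drive_tool([
  [0,0,-0.012,0,0,0],
  [0,0,-0.03,0,0,0],
  [0,0,-0.05,0,0,0],
  [0,0,-0.07,0,0,0],
  [0,0,-0.09,0,0,0],
  [0,0,-0.11,0,0,0],
  [0,0,-0.13,0,0,0],
  [0,0,-0.15,0,0,0],
])

```text
t: 19.75
ee_pos: [504.1, -290.1, 139.2]
ee_rot: [-3.138, 0.013, 0.004]
wrist_force: [-0.5, 0.4, -0.8]
width: -0.003
```

Request:
drive_tool([
  [-0.02,0,-0.1,0,0,0],
  [-0.1,0,-0.2,0,0,0],
  [-0.15,0.1,-0.25,0,0,0],
  [-0.15,0.2,-0.25,0,0,0],
  [-0.15,0.2,-0.25,0,0,0],
  [-0.15,0.2,-0.25,0,0,0],
])

```text
t: 20.5
ee_pos: [430.3, -389.7, 264.3]
ee_rot: [-3.136, 0.015, 0.004]
wrist_force: [0.1, 1.1, -0.0]
width: -0.003
```

```bash
python3 - <<'E'
from h import *
c=[]
for n,(u,v) in (('scene',(225,245)),('top',(430,190))):
    p,d=get_image(n); cv2.imwrite(f'pics/{n}9.png',p); c.append(cv2.resize(p[v-50:v+50,u-50:u+50],(400,400),interpolation=cv2.INTER_CUBIC))
cv2.imwrite('pics/c9.png',np.hstack(c))
q=p.astype(float).sum(2); rb=p[...,2].astype(float)-p[...,0]
print([int(x) for x in q[185:190,394:418].mean(0)],394); print([int(x) for x in rb[185:190,396:418].mean(0)],396)
print([int(x) for x in rb[174:200,403:409].mean(1)],174,[int(x) for x in q[170:202,402:408].mean(1)],170)
print(depthpts('top',d,[[470,200],[474,214]]).round(0))
E
```

```text
[221, 367, 354, 292, 317, 244, 242, 298, 306, 307, 309, 310, 312, 314, 312, 310, 312, 315, 334, 368, 330, 233, 196, 196] 394
[-15, -12, -12, 9, 87, 117, 119, 120, 121, 121, 122, 122, 122, 122, 122, 115, 62, 2, -12, -8, -7, -6] 396
[-26, -18, -15, -15, -13, 12, 97, 119, 120, 120, 121, 121, 122, 121, 120, 121, 122, 116, 53, -5, -15, -15, -15, -11, -19, -27] 174 [201, 198, 199, 200, 213, 284, 329, 336, 332, 299, 309, 308, 307, 306, 308, 309, 310, 311, 308, 311, 313, 305, 258, 317, 334, 337, 328, 236, 209, 210, 210, 210] 170
[[ 536. -287.   81.]
 [ 499. -286.  108.]]
```

View pics/c9.png

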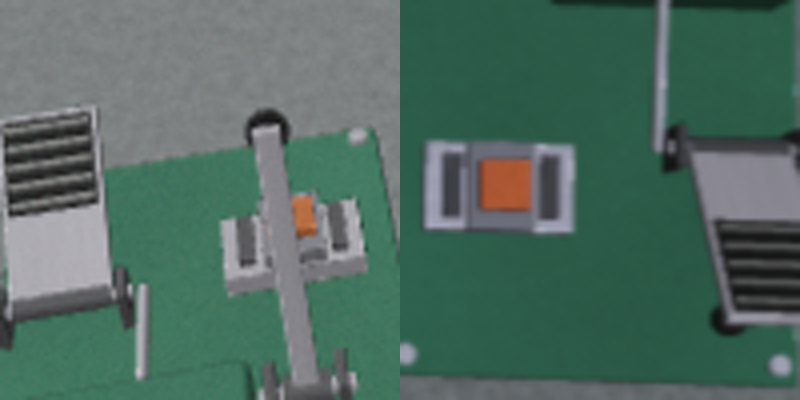

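The pedal is fully up, with depth back at its rest values. The sample's edge profile is the same as before pressing, and the robot is clear of everything. I hand in.

```bash
python3 -c "
from plant import manip
print(manip.hand_in())"
```

```text
the job is handed in; nothing more can be done
None
```

The square-tile sample is on the press's stage, tile up between the stops. It has been pressed once, the pedal is back up, and I handed the job in at about 20.6 s.

- **Placing:** I gripped it by its ends, set it down with about 5 N of contact and let go. The camera puts it about 0.5–0.9 mm left of centre between the stops, and I left that. The ends looked flush on the board's edges, to about 0.3 mm. The tile's back edge alone read about 1 mm towards the front.
- **Pressing:** the pedal was held on its stop at about 23–25 N for roughly 2 s, and pictures showed the pad on the tile.
- **Last checks:** the pedal's depth was back at its rest values to within 3 mm, and the sample had not moved from before pressing. The gripper was clear of everything. I did not touch or re-measure the other two samples.
- **One mistake:** I first lowered the gripper in front of the pedal, because I had the hinge offset's sign wrong. It touched nothing, and I corrected it before pressing.

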